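# Feed the wider cutter down to the chute's stop

### The arm

A 6-joint arm with a two-finger parallel gripper is mounted at the origin on the work surface; the furniture and walls round the work are solid. World frame = base frame: x ahead of the robot, y to its left, z up, the work surface at z = 0. Lengths are in m, angles in rad, forces in N, time in s.
With the tool pointing down it reaches from about 0.35 to 0.975 m from the base axis. Payload 4.9 kg.
Tool frame: the origin (TCP) lies on the centre line of the jaws, within the pads' length; the fingertips stand 11 mm ahead of it and the grasp point (between the pads) lies 8 mm behind it; z points along the fingers, y is the direction in which the jaws open and shut (so a half turn about z gives the same grasp; the last joint's range is limited). The gripper opens to 85 mm and grips with 20 to 120 N. Pads are 22 mm wide; open, the fingers measure 114 mm over their backs; the gripper's body (76 mm by 85 mm) begins 54 mm behind the grasp point. The pads swing forward as they close: fully open they stand 13 mm farther back than shut.
Start: joints at [-1.462, 0.053, 1.613, -0, 1.476, -0.119], TCP at [0.141, -0.609, 0.242] pointing down, gripper open.
Joint ranges: [-3.01, 3.01], [-1.01, 2.22], [0.06, 2.58], [-1.02, 4.17], [0.09, 2.62], [-3.14, 3.14]. Speed limits (rad/s): [2.57, 2.57, 3.14, 3.14, 3.14, 3.14].

### API

Orientations are given as a rotation vector (axis times angle).
In Python, from station import ctrl gives the robot as it stands.
- The arm moves only by the tool send_rows, never from a script. Its argument "series" is a list of rows, each an object of numbers: "tx", "ty", "tz": the shift along the tool's x, y, z in cm; "wx", "wy", "wz": the turn, a rotation vector about the tool's x, y, z in rad; "jaw": the closure, from 0 (fully open) to 1 (shut). In form: [{"tx": .., "ty": .., "tz": .., "wx": .., "wy": .., "wz": .., "jaw": ..}, ...]. A call has 1 to 5 rows; each row shifts and turns the pose as measured when the row begins, along the tool's axes as they then stand; what a row does not reach is not made up. A row lasts 1/8 s, in which the tool goes at most 62.5 mm and 10.7 degrees, less where a joint would pass 70% of its speed; a pose out of reach is approached as far as the arm can. A call is refused whole if a number of a shift passes 6.25 or a number of a turn 0.188, either way. A call with a gripper value outside its range is refused whole. The fingers move at their own pace and stop on an object; "squeeze" is the grip in N (left out, the last holds). Time passes only in rows, so rows that do not move let the fingers close. It gives the time, the measured TCP pose, the force and the opening at its end, in the units of the state.
- ctrl.get_obs(): the state, without advancing time (a new reading comes with each control period).
- ctrl.get_image(name): name is "scene" or "top" or "wrist"; returns the picture (384x512x3 uint8, red, green, blue); there is no depth.
- ctrl.camera_info(name): a dict with "mtx" (3x3 intrinsics, pixels), "R" (3x3) and "t" (3): a world point X has camera coordinates R X + t. Camera axes: x right, y down, z forward; pixel columns grow to the right and rows downward; lengths in m; the calibration is good to about 2 mm. A picture is of the moment at which its call begins: read the wrist's pose just before it. camera_info takes no time and is no camera call; for the wrist camera it gives the pose at the moment of the call.
- ctrl.finish_job(): hands the job in, once; it reports no verdict.
The state is a dict: "t": time; "q": joint angles; "dq": joint speeds; "effort": joint torques, N m; "tool_pos": TCP position; "tool_rot": TCP orientation; "contact_force": force on the tool from outside, world axes, zero at the start; "wrist_torque": the same for the moment, N m; "opening": finger opening in m.
Only numpy, scipy, OpenCV 4.12 (cv2) and the standard library are available. Lean on these libraries where they do the work, as an engineer would, in place of code of your own. Each camera call takes 0.05 s, during which the arm holds its last target.

### The job

Two round pastry cutters stand on the level landing of the two-lane cutter chute. Push the wider of the two down its sloped lane until it rests upright on the lane floor against the stop plate; slide it, do not lift it off the chute. Leave the narrower cutter standing where it is.

Things in the scene. Friction and masses are not known exactly. Their poses are not given: they have to be found in the camera images.
- chute: Fixed two-lane aluminium chute 132 mm wide (x), 290 mm long (y). Origin on the table under its middle, z up, +y downhill. Level landing 58 mm above the table from y = -145 mm (open end) to -50 mm; from there both floors slope down 12 degrees to +y. Lanes centred at x = -32 and +32 mm, 60 mm wide inside; side walls and divider 4 mm thick, 10 mm above the floor.
- stop_line (a point): Middle of the chute, where the stop plates' uphill face meets the sloped floor: chute x = 0, y = 102, z = 26 mm, 155 mm down the slope. A dark steel plate closes each lane, 22 mm high, square to the floor, a rod behind. The wider cutter seated against it has its centre at chute y = 80, z = 48 mm. Friction holds a cutter on the slope; it does not slide by itself.
- wide_cutter_center (a point): Centre, half-way up, of the wider of the two steel ring cutters on the chute: open ring 51 mm in diameter, 35 mm high, 30 g, standing on the landing in one of the two lanes. z is the ring's axis. (A still larger cutter, 64 mm, stands on the table and is not meant.)
- narrow_cutter_center (a point): Centre, half-way up, of the narrower steel ring cutter, 40 mm in diameter, 35 mm high, standing on the landing in the other lane. Must stay where it is.
There are look-alikes about, which are no part of the job. What is shaped like the part that bears wide_cutter_center but orange or purple is not meant.

How it is judged:
At the end, for the whole second after the job is handed in: The wider cutter stands at rest on the sloped lane floor (height within 8 mm, axis under 23 degrees from vertical; the slope is 12), its centre within 10 mm along the chute of where it touches the stop; the narrower cutter is within 15 mm of where it stood (y of wide_cutter_center in the frame of chute between 0.07 and 0.09 m and z of wide_cutter_center in the frame of chute between 0.04 and 0.056 m and x of wide_cutter_center in the frame of chute between -0.045 and 0.045 m and angle between wide_cutter_center's own z axis and vertical below 0.4 rad and linear speed of wide_cutter below 0.02 m/s and distance of narrow_cutter_center from where it was at the start of the episode below 0.015 m).
It fails at once if the wider cutter is lifted off the chute (centre more than 20 mm above its height on the landing) (z of wide_cutter_center in the frame of chute above 0.0955 m).
It fails at once if the narrower cutter is moved more than 15 mm (distance of narrow_cutter_center from where it was at the start of the episode above 0.015 m).
It also fails if it takes over 32 s, if anything falls off the work surface, if the arm or the gripper's body presses on something with over 40 N, if the wrist force passes 120 N, or if a joint passes its speed limit or range.

## Working session

There is one attempt and no reset: what is moved stays moved. The work goes in short steps, Python scripts to look and compute and a tool call to move; the robot and the scene stay as the last step left them, time stands still between calls to the robot, and variables do not carry over. Pictures are saved under pics/ and viewed, and the job is handed in when it is done.

Besides the shell and the picture viewer there is one more tool, called after "Call:" by a JSON object that holds its "op" and its "data", one argument or row to a line. send_rows: Moves the arm, as the interface text tells. Its arguments: {"type":"object","properties":{"series":{"type":"array"},"squeeze":{"type":"number"}},"required":["series"]}

```bash
mkdir -p pics; ls; python3 - <<'E'
from station import ctrl
import cv2
o=ctrl.get_obs();print(o['t'],o['tool_pos'],o['tool_rot'],o['opening'],o['contact_force'])
for n in ['scene','top','wrist']:
    c=ctrl.camera_info(n);print(n,c)
    im=ctrl.get_image(n);cv2.imwrite(f'pics/{n}0.png',im[:,:,::-1])
E
```

```text
pics
0.0 [ 0.14109018 -0.60827548  0.24108805] [-3.11926222e+00 -3.56829025e-01 -3.17588101e-05] 0.08543606373942973 [ 0.17905032  0.36574268 -0.06349962]
scene {'mtx': array([[496.98218806,   0.        , 252.36411617],
       [  0.        , 496.98218806, 187.68124371],
       [  0.        ,   0.        ,   1.        ]]), 'R': array([[-0.63062386, -0.77603554, -0.00907731],
       [-0.29856686,  0.253385  , -0.92013796],
       [ 0.71635981, -0.57755077, -0.39148912]]), 't': array([0.34842178, 0.22774846, 0.55046769])}
top {'mtx': array([[423.72153007,   0.        , 255.76303446],
       [  0.        , 423.72153007, 190.79510927],
       [  0.        ,   0.        ,   1.        ]]), 'R': array([[-0.02816908, -0.99922812,  0.02738001],
       [-0.99131782,  0.02440578, -0.1292027 ],
       [ 0.12843474, -0.03078181, -0.99124013]]), 't': array([0.014238  , 0.50752216, 0.85092494])}
wrist {'mtx': array([[333.20453163,   0.        , 253.45560749],
       [  0.        , 333.20453163, 193.63566259],
       [  0.        ,   0.        ,   1.        ]]), 'R': array([[ 0.22425859, -0.97452657, -0.0024583 ],
       [-0.93454907, -0.2157727 ,  0.28294908],
       [-0.27627183, -0.06115636, -0.95913178]]), 't': array([-0.62370263, -0.03548945,  0.37972689])}
```

View pics/scene0.png

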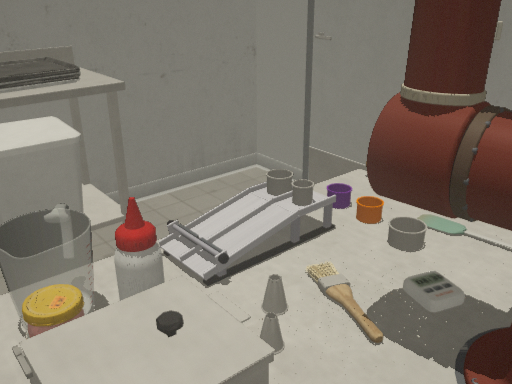

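View pics/top0.png

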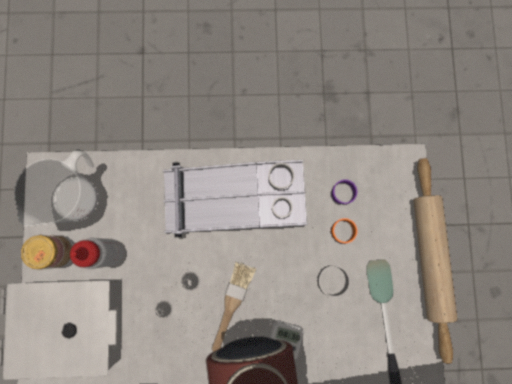

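View pics/wrist0.png

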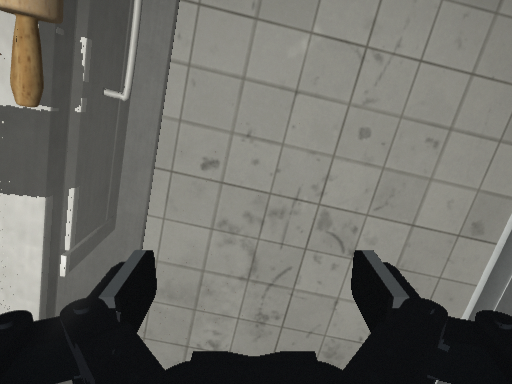

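The scene and top views show the chute with its stop at top px (178,200) and the landing at the right. The wide ring is in the far lane at about (280,177) and the narrow one in the near lane at about (282,208). I'll zoom in to measure both.

```bash
python3 - <<'E'
import cv2
a=cv2.imread('pics/top0.png')[150:250,155:315];cv2.imwrite('pics/top0z.png',cv2.resize(a,None,fx=5,fy=5,interpolation=cv2.INTER_CUBIC))
a=cv2.imread('pics/scene0.png')[160:280,155:345];cv2.imwrite('pics/scene0z.png',cv2.resize(a,None,fx=4,fy=4,interpolation=cv2.INTER_CUBIC))
E
```

```text
(no output)
```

View pics/top0z.png

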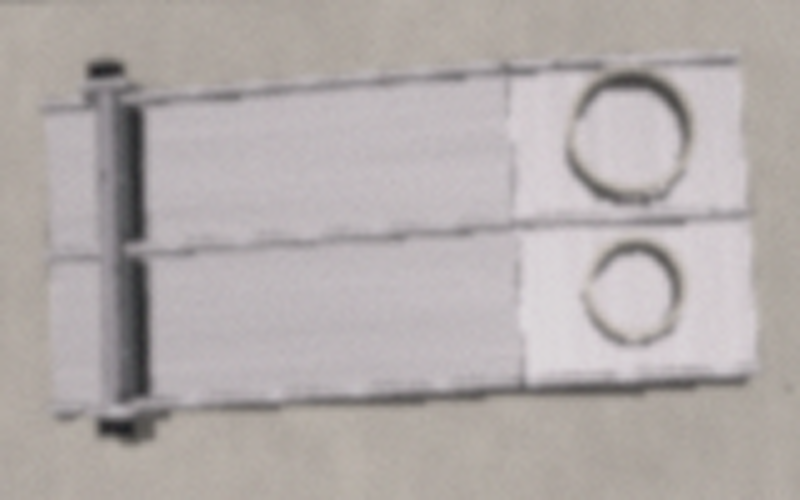

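View pics/scene0z.png

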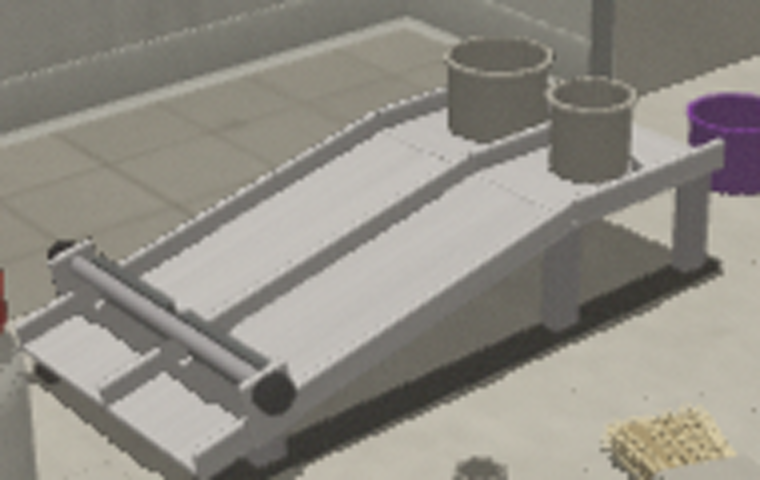

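```bash
cat > h.py <<'E'
import numpy as np
from scipy.optimize import least_squares
from station import ctrl
C={n:ctrl.camera_info(n) for n in ['top','scene']}
def proj(n,X,c=None):
    c=c or C[n]; p=np.atleast_2d(X)@c['R'].T+c['t']; p=p@c['mtx'].T; return p[:,:2]/p[:,2:]
def zt(u,v): return (u/5+155,v/5+150)
def zs(u,v): return (u/4+155,v/4+160)
def T(p,X):
    X=np.atleast_2d(X); c,s=np.cos(p[3]),np.sin(p[3]); return X@np.array([[c,-s,0],[s,c,0],[0,0,1]]).T+p[:3]
def tri(d):
    f=lambda X: np.concatenate([proj(n,X)[0]-uv for n,uv in d])
    r=least_squares(f,[.4,-.1,.05]); return r.x, r.fun
E
python3 - <<'E'
from h import *
obs=[('top',zt(738,53),(.066,-.145,.068)),('top',zt(755,374),(-.066,-.145,.068)),('top',zt(752,212),(0,-.145,.068)),
('top',zt(510,68),(.060,-.05,.058)),('top',zt(524,383),(-.062,-.05,.061)),
('scene',zs(723,143),(-.066,-.145,.068)),('scene',zs(577,202),(-.066,-.05,.068)),('scene',zs(380,113),(.066,-.05,.068)),('scene',zs(472,155),(0,-.05,.068))]
f=lambda p: np.concatenate([proj(n,T(p,X))[0]-np.array(uv) for n,uv,X in obs])
r=least_squares(f,[.4,-.05,0,0],loss='soft_l1'); print(r.x, f(r.x).reshape(-1,2).round(1).tolist())
p=r.x
for nm,t,s in [('wide',zt(630,135),zs(500,57)),('narrow',zt(634,291),zs(592,98))]:
    X,e=tri([('top',t),('scene',s)]); c,sn=np.cos(p[3]),np.sin(p[3]); d=X-p[:3]
    print(nm,X,e.round(1),'chute',[c*d[0]+sn*d[1],-sn*d[0]+c*d[1],d[2]])
print('stop',T(p,[.032,.102,.026]),proj('top',T(p,[[0,.102,.026]])))
E
```

```text
[ 0.49622379  0.04743636 -0.00377037  0.01324154] [[0.7, -0.4], [0.9, 0.3], [-0.3, -0.1], [-0.4, 2.0], [-0.6, -1.4], [1.2, 0.1], [-0.1, 0.4], [-0.7, -0.5], [-0.1, -0.0]]
wide [ 0.52681605 -0.04700411  0.09058963] [-0.3 -0.3  0.4  0. ] chute [np.float64(0.02933907803810358), np.float64(-0.09483726953916688), np.float64(0.09435999873518848)]
narrow [ 0.46564514 -0.04639048  0.08971477] [-0.3 -0.3  0.4  0. ] chute [np.float64(-0.03181835017734323), np.float64(-0.09341372287677359), np.float64(0.09348513546729643)]
stop [[0.52687039 0.14985114 0.02222963]] [[184.93724202 199.25203642]]
```

The fit holds up. Residuals are about 1 px, and the rims measure 93–94 mm above the chute base against an expected 93 mm. Wide ring is at about (0.527, -0.047), and the lane runs along world +y. I'll bring the tool in behind the ring with the jaws across the lane.

Call:
{"op": "send_rows", "data": {
  "series": [
    {"tx":5,"ty":0,"tz":0,"wx":0,"wy":0,"wz":-0.17,"jaw":0.3},
    {"tx":5,"ty":0,"tz":0,"wx":0,"wy":0,"wz":-0.17,"jaw":0.6},
    {"tx":5,"ty":0,"tz":0,"wx":0,"wy":0,"wz":-0.17,"jaw":0.8},
    {"tx":5,"ty":0,"tz":0,"wx":0,"wy":0,"wz":-0.17,"jaw":0.8},
    {"tx":5,"ty":0,"tz":0,"wx":0,"wy":0,"wz":-0.17,"jaw":0.8}
  ]
}}

```text
t: 0.78
tool_pos: [0.3473, -0.4742, 0.2388]
tool_rot: [-2.676, -1.638, -0.002]
contact_force: [0.3, -0.7, 1.2]
opening: 0.0172
```

```bash
cat > st.py <<'E'
from station import ctrl
import numpy as np
from scipy.spatial.transform import Rotation as R
def st(goal=None,yaw=1.584):
    o=ctrl.get_obs();r=R.from_rotvec(o['tool_rot']);m=r.as_matrix()
    print('t',round(o['t'],2),'p',o['tool_pos'].round(4),'yaw',np.arctan2(m[1,0],m[0,0]).round(3),'z',m[:,2].round(3),'op',round(o['opening'],4),'F',o['contact_force'].round(1))
    if goal is not None:
        print('shift cm (tool)',(m.T@(np.array(goal)-o['tool_pos'])*100).round(2))
        c,s=np.cos(yaw),np.sin(yaw);G=np.array([[c,s,0],[s,-c,0],[0,0,-1]])
        print('turn',R.from_matrix(m.T@G).as_rotvec().round(3))
    return o
E
python3 -c "
from st import *
st([.527,-.12,.17])"
```

```text
t 0.78 p [ 0.3473 -0.4742  0.2388] yaw 1.099 z [-0.001  0.005 -1.   ] op 0.0172 F [ 0.3 -0.7  1.2]
shift cm (tool) [39.69 -0.09  7.02]
turn [-0.002 -0.004 -0.485]
```

Call:
{"op": "send_rows", "data": {
  "series": [
    {"tx":5.5,"ty":0,"tz":0,"wx":0,"wy":0,"wz":0,"jaw":0.8},
    {"tx":5.5,"ty":0,"tz":0,"wx":0,"wy":0,"wz":0,"jaw":0.8},
    {"tx":5.5,"ty":0,"tz":0,"wx":0,"wy":0,"wz":0,"jaw":0.8},
    {"tx":5.5,"ty":0,"tz":0,"wx":0,"wy":0,"wz":0,"jaw":0.8},
    {"tx":5.5,"ty":0,"tz":0,"wx":0,"wy":0,"wz":0,"jaw":0.8}
  ]
}}

```text
t: 1.4
tool_pos: [0.4751, -0.2206, 0.2382]
tool_rot: [-2.674, -1.637, -0.003]
contact_force: [0.5, -0.4, -0.7]
opening: 0.0169
```

```bash
python3 -c "
from st import *
st([.527,-.12,.17])"
```

```text
t 1.4 p [ 0.4751 -0.2206  0.2382] yaw 1.099 z [-0.002  0.006 -1.   ] op 0.0169 F [ 0.5 -0.4 -0.7]
shift cm (tool) [11.29  0.08  6.88]
turn [-0.003 -0.006 -0.485]
```

Call:
{"op": "send_rows", "data": {
  "series": [
    {"tx":5.5,"ty":0,"tz":0,"wx":0,"wy":0,"wz":0,"jaw":0.8},
    {"tx":5.5,"ty":0,"tz":0,"wx":0,"wy":0,"wz":0,"jaw":0.8},
    {"tx":0.3,"ty":0,"tz":2,"wx":0,"wy":0,"wz":-0.16,"jaw":0.8},
    {"tx":0,"ty":0,"tz":2,"wx":0,"wy":0,"wz":-0.16,"jaw":0.8},
    {"tx":0,"ty":0,"tz":2,"wx":0,"wy":0,"wz":-0.16,"jaw":0.8}
  ]
}}

```text
t: 2.02
tool_pos: [0.5295, -0.1114, 0.1784]
tool_rot: [-2.185, -2.254, -0.008]
contact_force: [-0.3, 0.2, 0.7]
opening: 0.0171
```

```bash
python3 - <<'E'
from st import *
import cv2
st([.527,-.115,.085])
for n in ['top','wrist','scene']:
    if n=='wrist': c=ctrl.camera_info(n);np.savez('w1.npz',**c)
    cv2.imwrite(f'pics/{n}1.png',ctrl.get_image(n)[:,:,::-1])
E
```

```text
t 2.02 p [ 0.5295 -0.1114  0.1784] yaw 1.602 z [ 0.002  0.005 -1.   ] op 0.0171 F [-0.3  0.2  0.7]
shift cm (tool) [-0.4  -0.28  9.34]
turn [ 0.002 -0.005  0.018]
```

View pics/wrist1.png

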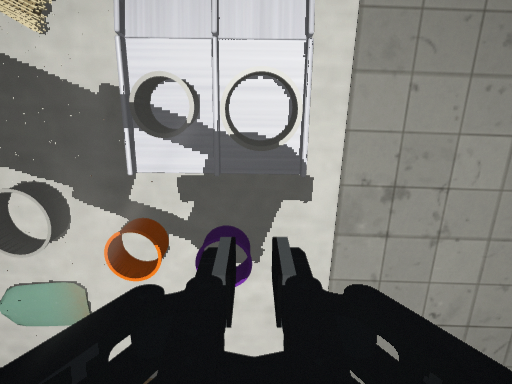

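View pics/scene1.png

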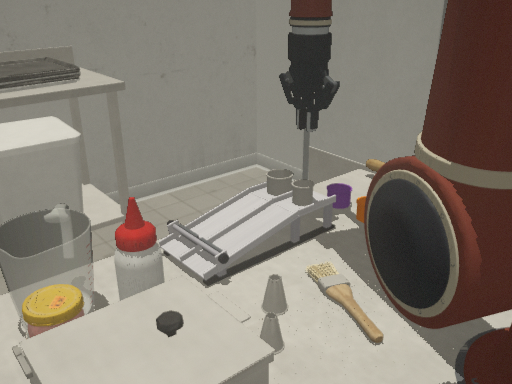

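Wrist view: the wide ring is at about (261,109), the narrow one at (165,104), and the landing's end edge lies along v≈174. I'll back-project these onto the measured heights as a check.

```bash
python3 - <<'E'
from h import *
c=dict(np.load('w1.npz'))
def bp(u,v,z,c=c):
    d=c['R'].T@np.linalg.inv(c['mtx'])@np.array([u,v,1]);o=-c['R'].T@c['t'];return (o+d*(z-o[2])/d[2]).round(4)
print('wide',bp(261,109.5,.092),'narrow',bp(167,105,.092))
print('width wide',bp(298,109,.092)-bp(224,109,.092))
print('end edge',bp(132,174,.068),bp(306,173,.068),'fold',bp(120,38,.058),bp(310,40,.058))
print('wallsR top',bp(311,40,.068))
E
```

```text
wide [ 0.5302 -0.0464  0.092 ] narrow [ 0.4715 -0.0456  0.092 ]
width wide [0.0463 0.0015 0.    ]
end edge [ 0.4378 -0.0961  0.068 ] [ 0.5654 -0.0912  0.068 ] fold [ 0.4324 -0.0031  0.058 ] [ 5.627e-01 -2.000e-04  5.800e-02]
wallsR top [ 0.5619 -0.0017  0.068 ]
```

Call:
{"op": "send_rows", "data": {
  "series": [
    {"tx":0,"ty":-0.15,"tz":4,"wx":0,"wy":0,"wz":0.018,"jaw":0.8},
    {"tx":0,"ty":0,"tz":4,"wx":0,"wy":0,"wz":0,"jaw":0.8},
    {"tx":0,"ty":0,"tz":2,"wx":0,"wy":0,"wz":0,"jaw":0.8},
    {"tx":0,"ty":0,"tz":0,"wx":0,"wy":0,"wz":0,"jaw":0.8}
  ]
}}

```text
t: 2.68
tool_pos: [0.5307, -0.113, 0.0812]
tool_rot: [2.229, 2.209, 0.012]
contact_force: [-0.4, 0.3, 0.6]
opening: 0.0173
```

```bash
python3 - <<'E'
from st import *
import cv2
st([.528,-.09,.077])
for n in ['scene','wrist']:
    if n=='wrist': c=ctrl.camera_info(n);np.savez('w2.npz',**c)
    im=ctrl.get_image(n)[:,:,::-1]
    if n=='scene': im=cv2.resize(im[120:270,150:350],None,fx=4,fy=4,interpolation=cv2.INTER_CUBIC)
    cv2.imwrite(f'pics/{n}2.png',im)
E
```

```text
t 2.67 p [ 0.5307 -0.113   0.0812] yaw 1.562 z [ 0.008  0.003 -1.   ] op 0.0173 F [-0.4  0.3  0.6]
shift cm (tool) [ 2.29 -0.3   0.43]
turn [ 0.008 -0.003 -0.022]
```

View pics/wrist2.png

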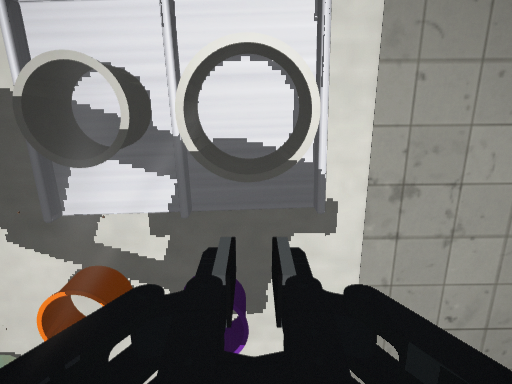

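View pics/scene2.png

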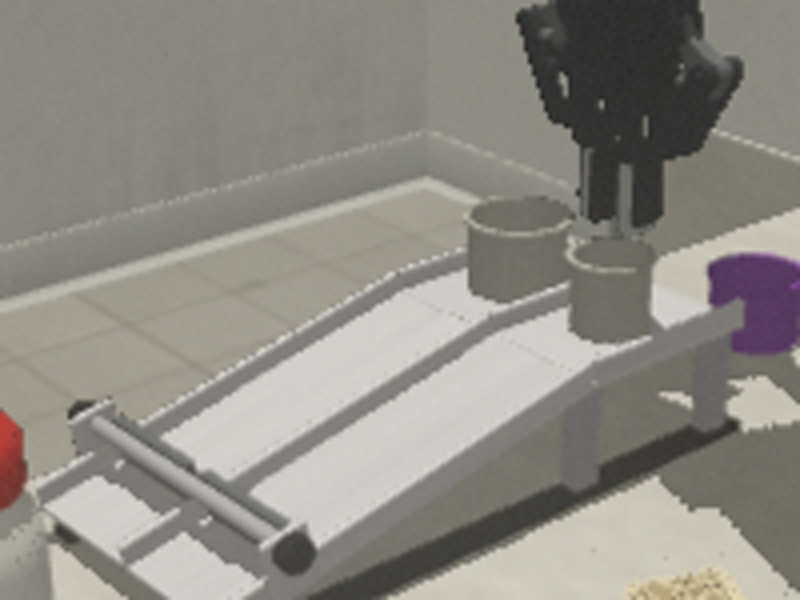

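```bash
python3 - <<'E'
from h import *
c=dict(np.load('w2.npz'))
def bp(u,v,z,c=c):
    d=c['R'].T@np.linalg.inv(c['mtx'])@np.array([u,v,1]);o=-c['R'].T@c['t'];return (o+d*(z-o[2])/d[2]).round(4)
print('wide',bp(248,111,.092),bp(176,111,.092),bp(320,111,.092),'walls floor',bp(188,200,.060),bp(318,205,.060))
for x in (.515,.531,.545):
  for z in (.06,.07,.08): print(x,z,[(((proj('scene',[x,y,z])[0]-[150,120])*4).round()).tolist() for y in(-.124,-.113,-.102)])
print('pads wrist',[proj('w',[x,-.113+.011,.07],c).round() for x in(.521,.540)])
E
```

```text
wide [ 0.5302 -0.0464  0.092 ] [ 0.5047 -0.0461  0.092 ] [ 0.5559 -0.0466  0.092 ] walls floor [ 0.5005 -0.0892  0.06  ] [ 0.5636 -0.0926  0.06  ]
0.515 0.06 [[655.0, 245.0], [639.0, 250.0], [622.0, 256.0]]
0.515 0.07 [[655.0, 226.0], [639.0, 231.0], [623.0, 237.0]]
0.515 0.08 [[656.0, 206.0], [640.0, 212.0], [624.0, 217.0]]
0.531 0.06 [[631.0, 235.0], [615.0, 241.0], [599.0, 246.0]]
0.531 0.07 [[632.0, 216.0], [616.0, 222.0], [600.0, 227.0]]
0.531 0.08 [[633.0, 197.0], [617.0, 203.0], [600.0, 208.0]]
0.545 0.06 [[611.0, 227.0], [595.0, 233.0], [579.0, 238.0]]
0.545 0.07 [[612.0, 209.0], [596.0, 214.0], [580.0, 219.0]]
0.545 0.08 [[613.0, 190.0], [596.0, 195.0], [580.0, 200.0]]
pads wrist [array([[230., 232.]]), array([[271., 231.]])]
```

Checks agree: the ring is at (0.530, -0.046) with a 51 mm rim, and the fingertips are at z≈0.070, about 12 mm above the landing. I'll lower slightly and start a slow push.

Call:
{"op": "send_rows", "data": {
  "series": [
    {"tx":0.5,"ty":0,"tz":0.4,"wx":0.008,"wy":-0.003,"wz":-0.03,"jaw":0.8},
    {"tx":1,"ty":0,"tz":0,"wx":0,"wy":0,"wz":0,"jaw":0.8},
    {"tx":1,"ty":0,"tz":0,"wx":0,"wy":0,"wz":0,"jaw":0.8},
    {"tx":1,"ty":0,"tz":0,"wx":0,"wy":0,"wz":0,"jaw":0.8},
    {"tx":1,"ty":0,"tz":0,"wx":0,"wy":0,"wz":0,"jaw":0.8}
  ]
}}

```text
t: 3.4
tool_pos: [0.534, -0.0663, 0.0834]
tool_rot: [2.19, 2.239, 0.007]
contact_force: [0.1, 0.4, -0.3]
opening: 0.0172
```

```bash
python3 - <<'E'
from st import *
import cv2
st([.530,-.04,.077])
for n in ['scene','wrist']:
    if n=='wrist': c=ctrl.camera_info(n);np.savez('w3.npz',**c)
    im=ctrl.get_image(n)[:,:,::-1]
    if n=='scene': im=cv2.resize(im[120:270,150:350],None,fx=4,fy=4,interpolation=cv2.INTER_CUBIC)
    cv2.imwrite(f'pics/{n}3.png',im)
E
```

```text
t 3.4 p [ 0.534  -0.0663  0.0834] yaw 1.593 z [ 0.01  -0.003 -1.   ] op 0.0172 F [ 0.1  0.4 -0.3]
shift cm (tool) [ 2.64 -0.35  0.63]
turn [0.01  0.004 0.009]
```

View pics/wrist3.png

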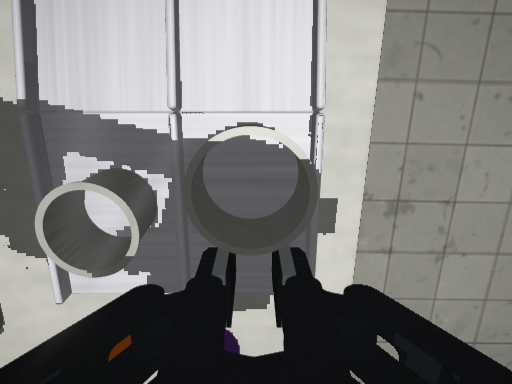

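View pics/scene3.png

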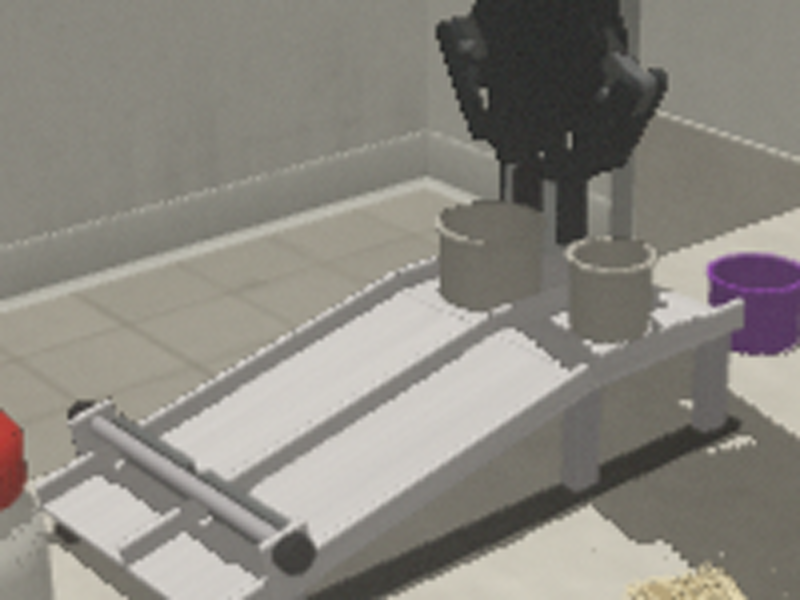

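The push works. The ring is now at the fold, but the tool has drifted about 6 mm high and 3 mm in x, so I'll correct that while pushing on.

Call:
{"op": "send_rows", "data": {
  "series": [
    {"tx":1,"ty":-0.2,"tz":0.5,"wx":0.01,"wy":0.004,"wz":0,"jaw":0.8},
    {"tx":1,"ty":-0.1,"tz":0.2,"wx":0,"wy":0,"wz":0,"jaw":0.8},
    {"tx":1,"ty":0,"tz":0.1,"wx":0,"wy":0,"wz":0,"jaw":0.8}
  ]
}}

```text
t: 3.88
tool_pos: [0.5299, -0.0348, 0.0745]
tool_rot: [-2.195, -2.245, 0.001]
contact_force: [-0.6, 0.4, -0.4]
opening: 0.0175
```

```bash
python3 - <<'E'
from st import *
import cv2
st([.530,.01,.076])
im=ctrl.get_image('scene')[:,:,::-1]
cv2.imwrite('pics/scene4.png',cv2.resize(im[120:270,150:350],None,fx=4,fy=4,interpolation=cv2.INTER_CUBIC))
E
```

```text
t 3.88 p [ 0.5299 -0.0348  0.0745] yaw 1.593 z [-0.001  0.001 -1.   ] op 0.0175 F [-0.6  0.4 -0.4]
shift cm (tool) [ 4.48  0.12 -0.15]
turn [-0.001 -0.001  0.009]
```

View pics/scene4.png

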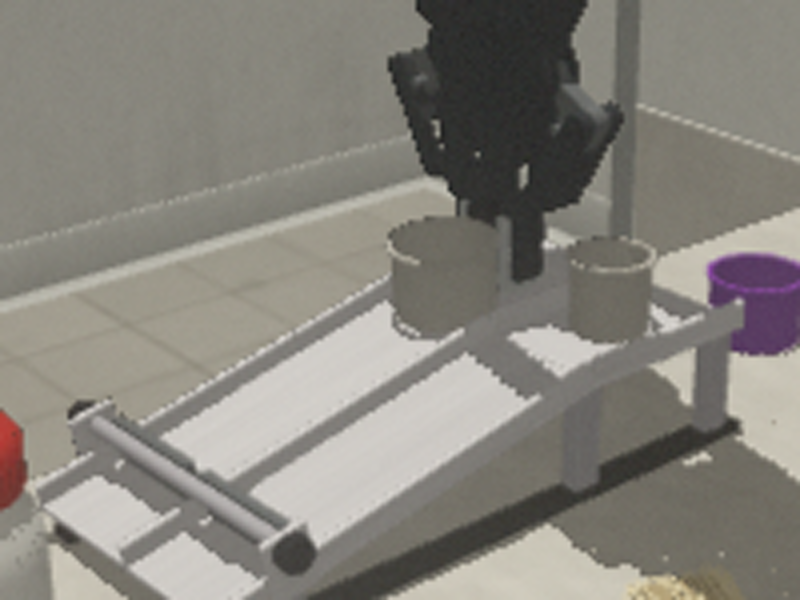

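The ring is now crossing onto the slope and is still upright. I'll continue.

Call:
{"op": "send_rows", "data": {
  "series": [
    {"tx":1,"ty":0,"tz":-0.1,"wx":0,"wy":0,"wz":0,"jaw":0.8},
    {"tx":1,"ty":0,"tz":0,"wx":0,"wy":0,"wz":0,"jaw":0.8},
    {"tx":1,"ty":0,"tz":0,"wx":0,"wy":0,"wz":0,"jaw":0.8},
    {"tx":1,"ty":0,"tz":0,"wx":0,"wy":0,"wz":0,"jaw":0.8}
  ]
}}

```text
t: 4.42
tool_pos: [0.5287, 0.0088, 0.0756]
tool_rot: [-2.194, -2.245, -0.0]
contact_force: [0.7, -0.7, 0.4]
opening: 0.0171
```

```bash
python3 - <<'E'
from st import *
import cv2
st([.530,.01,.076])
im=ctrl.get_image('scene')[:,:,::-1]
cv2.imwrite('pics/scene5.png',cv2.resize(im[120:270,150:350],None,fx=4,fy=4,interpolation=cv2.INTER_CUBIC))
E
```

```text
t 4.42 p [0.5287 0.0088 0.0756] yaw 1.594 z [-0.002  0.002 -1.   ] op 0.0171 F [ 0.7 -0.7  0.4]
shift cm (tool) [ 0.11  0.13 -0.04]
turn [-0.002 -0.002  0.01 ]
```

View pics/scene5.png

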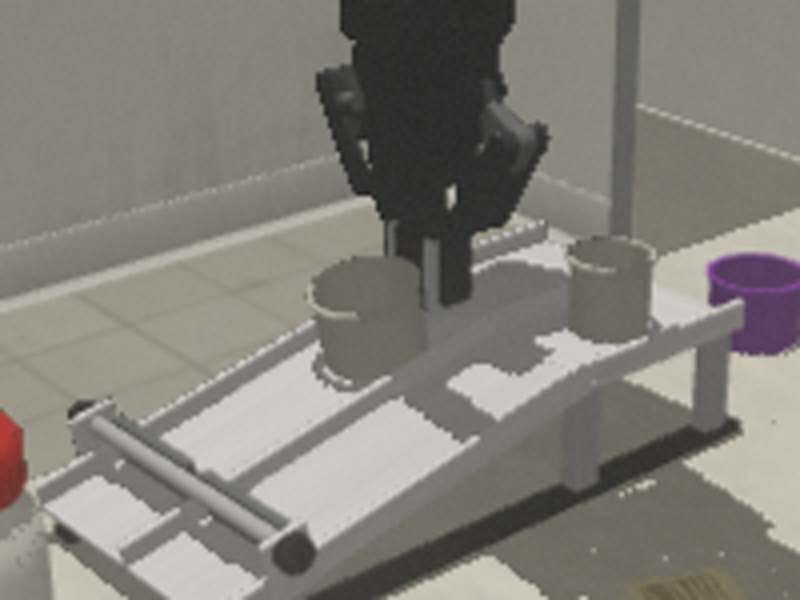

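The ring now lies flat on the slope. I'll follow the slope down.

Call:
{"op": "send_rows", "data": {
  "series": [
    {"tx":1,"ty":0.05,"tz":0.22,"wx":0,"wy":0,"wz":0,"jaw":0.8},
    {"tx":1,"ty":0.05,"tz":0.22,"wx":0,"wy":0,"wz":0,"jaw":0.8},
    {"tx":1,"ty":0,"tz":0.22,"wx":0,"wy":0,"wz":0,"jaw":0.8},
    {"tx":1,"ty":0,"tz":0.22,"wx":0,"wy":0,"wz":0,"jaw":0.8}
  ]
}}

```text
t: 4.97
tool_pos: [0.5288, 0.0523, 0.0664]
tool_rot: [-2.194, -2.245, -0.001]
contact_force: [-0.7, -0.2, 0.0]
opening: 0.0171
```

```bash
python3 - <<'E'
from st import *
import cv2
st([.529,.09,.058])
im=ctrl.get_image('scene')[:,:,::-1]
cv2.imwrite('pics/scene6.png',cv2.resize(im[120:270,150:350],None,fx=4,fy=4,interpolation=cv2.INTER_CUBIC))
E
```

```text
t 4.97 p [0.5288 0.0523 0.0664] yaw 1.594 z [-0.001  0.002 -1.   ] op 0.0171 F [-0.7 -0.2  0. ]
shift cm (tool) [3.77 0.11 0.85]
turn [-0.001 -0.002  0.01 ]
```

View pics/scene6.png

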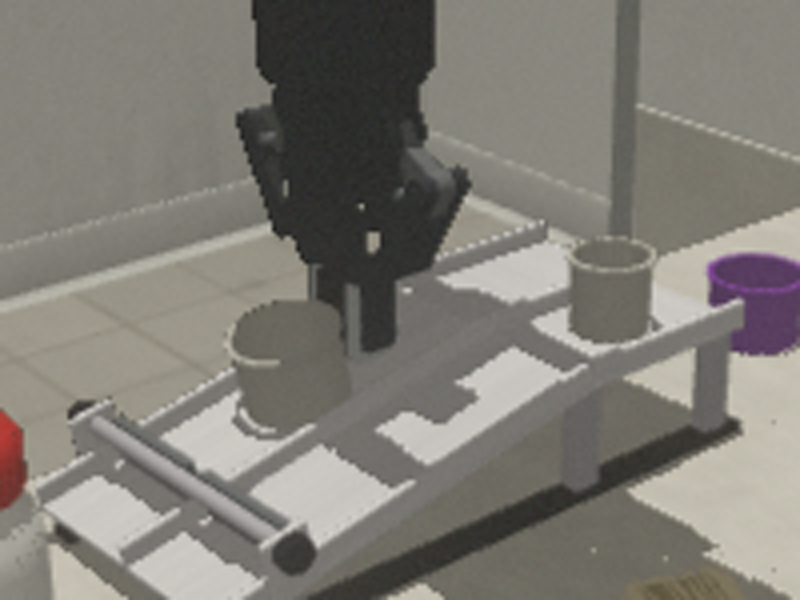

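Call:
{"op": "send_rows", "data": {
  "series": [
    {"tx":1,"ty":0,"tz":0.22,"wx":0,"wy":0,"wz":0,"jaw":0.8},
    {"tx":1,"ty":0,"tz":0.22,"wx":0,"wy":0,"wz":0,"jaw":0.8},
    {"tx":0.8,"ty":0,"tz":0.17,"wx":0,"wy":0,"wz":0,"jaw":0.8}
  ]
}}

```text
t: 5.4
tool_pos: [0.5278, 0.083, 0.0596]
tool_rot: [-2.193, -2.245, -0.002]
contact_force: [-0.0, 0.2, 0.8]
opening: 0.017
```

```bash
python3 - <<'E'
from st import *
import cv2
st([.529,.09,.058])
im=ctrl.get_image('scene')[:,:,::-1]
cv2.imwrite('pics/scene7.png',cv2.resize(im[120:270,150:350],None,fx=4,fy=4,interpolation=cv2.INTER_CUBIC))
im=ctrl.get_image('wrist')[:,:,::-1]
cv2.imwrite('pics/wrist7.png',im)
E
```

```text
t 5.4 p [0.5278 0.083  0.0596] yaw 1.594 z [-0.002  0.003 -1.   ] op 0.017 F [-0.   0.2  0.8]
shift cm (tool) [0.7  0.14 0.16]
turn [-0.002 -0.003  0.01 ]
```

View pics/scene7.png

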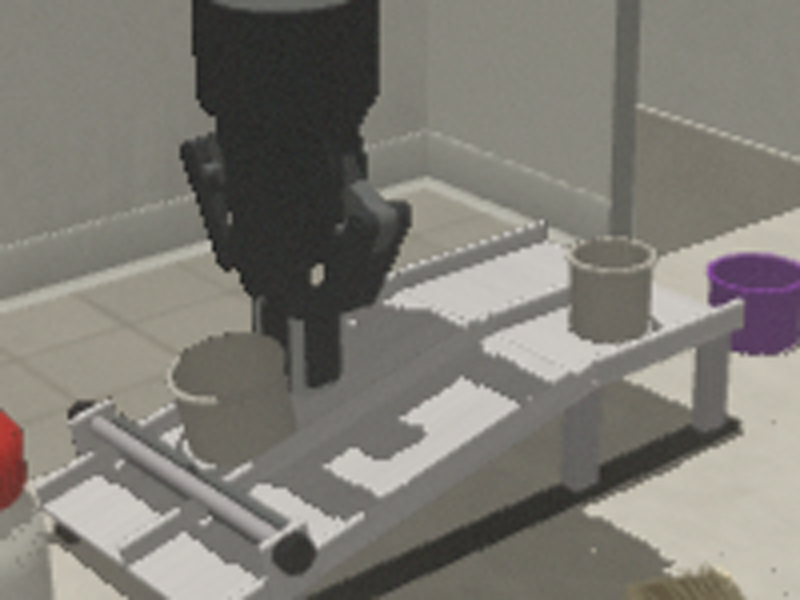

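View pics/wrist7.png

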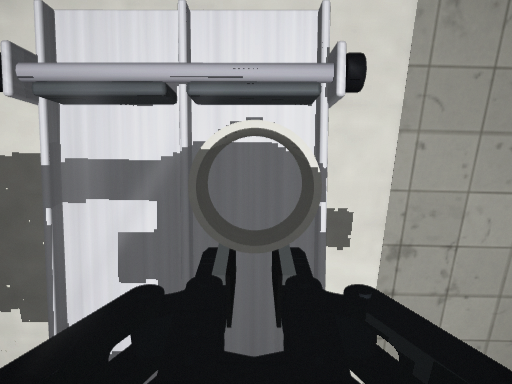

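There is still a gap of about 10 mm to the plate. I'll go on in smaller steps and watch the force.

Call:
{"op": "send_rows", "data": {
  "series": [
    {"tx":0.5,"ty":0.1,"tz":0.1,"wx":0,"wy":0,"wz":0,"jaw":0.8},
    {"tx":0.3,"ty":0,"tz":0.06,"wx":0,"wy":0,"wz":0,"jaw":0.8}
  ]
}}

```text
t: 5.75
tool_pos: [0.5286, 0.0913, 0.0579]
tool_rot: [-2.192, -2.245, -0.001]
contact_force: [-1.2, -0.2, -0.3]
opening: 0.0174
```

```bash
cat > look.py <<'E'
from st import *
import cv2,sys
k=sys.argv[1]
st([.529,.095,.057])
c=ctrl.camera_info('wrist')
a=ctrl.get_image('wrist')[50:250,120:400,::-1];b=ctrl.get_image('scene')[190:260,150:250,::-1]
np.savez(f'w{k}.npz',**c)
a=cv2.resize(a,(560,400),interpolation=cv2.INTER_CUBIC);cv2.imwrite(f'pics/wz{k}.png',a)
cv2.imwrite(f'pics/sz{k}.png',cv2.resize(b,None,fx=6,fy=6,interpolation=cv2.INTER_CUBIC))
E
python3 look.py 8
```

```text
t 5.75 p [0.5286 0.0913 0.0579] yaw 1.595 z [-0.002  0.003 -1.   ] op 0.0174 F [-1.2 -0.2 -0.3]
shift cm (tool) [0.37 0.05 0.09]
turn [-0.002 -0.003  0.011]
```

View pics/wz8.png

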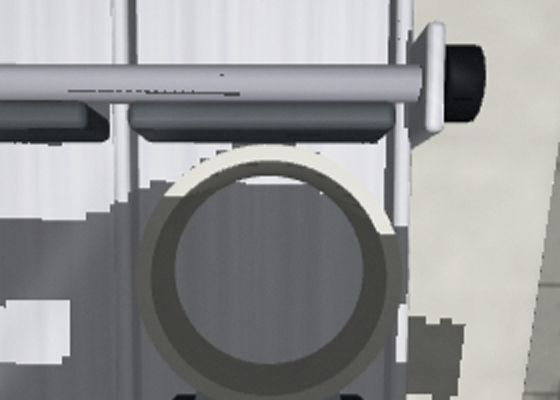

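View pics/sz8.png

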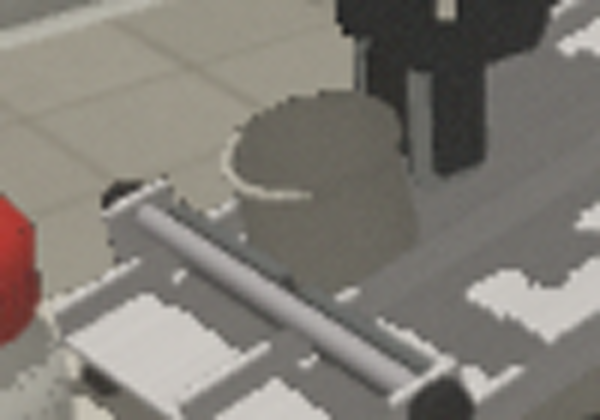

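```bash
python3 - <<'E'
from h import *
c=dict(np.load('w8.npz'))
def bp(u,v,z):
    d=c['R'].T@np.linalg.inv(c['mtx'])@np.array([u,v,1]);o=-c['R'].T@c['t'];return (o+d*(z-o[2])/d[2]).round(4)
X=bp(255,186,.067);print('rim',X,'chute y centre',X[1]-.0474-.0036)
print('rim front',bp(255,50+145/2,.062),'plate base edge',bp(255,50+142/2,.024),'rim w',bp(321,186,.067)-bp(189,186,.067))
E
```

```text
rim [0.5284 0.1304 0.067 ] chute y centre 0.07939999999999998
rim front [0.5278 0.1537 0.062 ] plate base edge [0.528  0.1516 0.024 ] rim w [0.0503 0.0012 0.    ]
```

By measurement the ring's centre is at chute y≈79 mm, practically at the stop. I'll feel for contact in 2 mm steps.

Call:
{"op": "send_rows", "data": {
  "series": [
    {"tx":0.2,"ty":0,"tz":0,"wx":0,"wy":0,"wz":0,"jaw":0.8}
  ]
}}

```text
t: 5.98
tool_pos: [0.5285, 0.0932, 0.0579]
tool_rot: [-2.192, -2.245, -0.001]
contact_force: [0.4, -0.8, -0.2]
opening: 0.0172
```

Call:
{"op": "send_rows", "data": {
  "series": [
    {"tx":0.2,"ty":0,"tz":0,"wx":0,"wy":0,"wz":0,"jaw":0.8}
  ]
}}

```text
t: 6.1
tool_pos: [0.5285, 0.0952, 0.058]
tool_rot: [-2.193, -2.245, -0.001]
contact_force: [0.2, 0.8, 0.6]
opening: 0.0172
```

```bash
python3 look.py 9
```

```text
t 6.1 p [0.5285 0.0952 0.058 ] yaw 1.594 z [-0.002  0.003 -1.   ] op 0.0172 F [0.2 0.8 0.6]
shift cm (tool) [-0.02  0.05  0.1 ]
turn [-0.002 -0.003  0.01 ]
```

View pics/wz9.png

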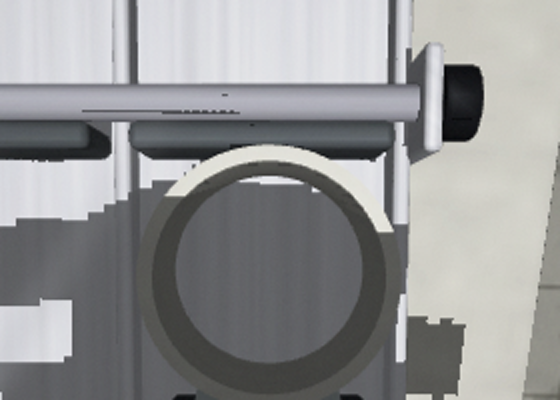

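The ring still moves freely with no contact force, so my estimate was a few millimetres off. I'll continue in steps.

Call:
{"op": "send_rows", "data": {
  "series": [
    {"tx":0.2,"ty":0,"tz":0.04,"wx":0,"wy":0,"wz":0,"jaw":0.8}
  ]
}}

```text
t: 6.32
tool_pos: [0.5285, 0.0973, 0.0577]
tool_rot: [-2.192, -2.245, -0.001]
contact_force: [-0.3, -1.6, 0.2]
opening: 0.0171
```

Call:
{"op": "send_rows", "data": {
  "series": [
    {"tx":0.15,"ty":0,"tz":0.04,"wx":0,"wy":0,"wz":0,"jaw":0.8}
  ]
}}

```text
t: 6.45
tool_pos: [0.5286, 0.0978, 0.0575]
tool_rot: [-2.193, -2.247, 0.001]
contact_force: [0.1, -7.2, 2.7]
opening: 0.0169
```

```bash
python3 look.py 10
```

```text
t 6.45 p [0.5286 0.0978 0.0575] yaw 1.595 z [-0.002  0.    -1.   ] op 0.0169 F [ 0.1 -7.2  2.7]
shift cm (tool) [-0.29  0.03  0.05]
turn [-0.002 -0.     0.011]
```

View pics/wz10.png

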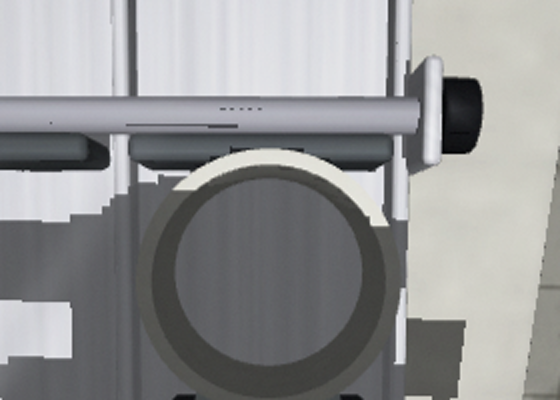

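View pics/sz10.png

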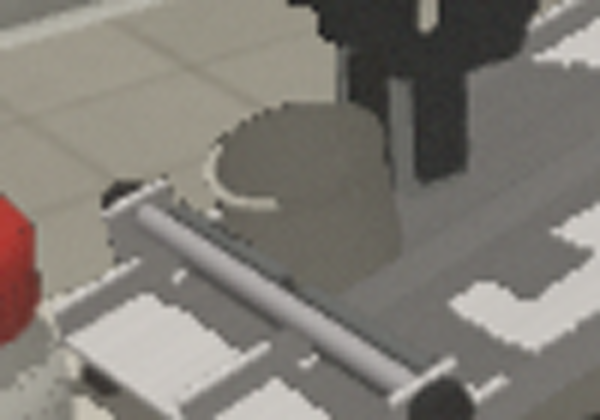

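Contact: 7 N against the push, with the ring against the plate. I'll back away uphill along the slope and then lift clear.

Call:
{"op": "send_rows", "data": {
  "series": [
    {"tx":-0.2,"ty":0,"tz":0,"wx":0,"wy":0,"wz":0,"jaw":0.8},
    {"tx":-0.5,"ty":0,"tz":-0.15,"wx":0,"wy":0,"wz":0,"jaw":0.8},
    {"tx":-1.5,"ty":0,"tz":-0.6,"wx":0,"wy":0,"wz":0,"jaw":0.8},
    {"tx":-1,"ty":0,"tz":-4,"wx":0,"wy":0,"wz":0,"jaw":0.8},
    {"tx":0,"ty":0,"tz":-5,"wx":0,"wy":0,"wz":0,"jaw":0.8}
  ]
}}

```text
t: 7.18
tool_pos: [0.5261, 0.0634, 0.1525]
tool_rot: [-2.188, -2.24, 0.011]
contact_force: [0.6, -1.1, 1.0]
opening: 0.0169
```

Call:
{"op": "send_rows", "data": {
  "series": [
    {"tx":0,"ty":0,"tz":-4,"wx":0,"wy":0,"wz":0,"jaw":0.8},
    {"tx":0,"ty":0,"tz":0,"wx":0,"wy":0,"wz":0,"jaw":0.8}
  ]
}}

```text
t: 7.42
tool_pos: [0.5293, 0.0616, 0.1999]
tool_rot: [-2.195, -2.244, -0.0]
contact_force: [0.2, -0.3, -0.5]
opening: 0.0172
```

```bash
python3 - <<'E'
from st import *
import cv2
st()
c=ctrl.camera_info('wrist');np.savez('w11.npz',**c)
for n in ['wrist','scene','top']:
    im=ctrl.get_image(n)[:,:,::-1]
    if n=='scene': im=cv2.resize(im[160:280,155:345],None,fx=4,fy=4,interpolation=cv2.INTER_CUBIC)
    cv2.imwrite(f'pics/{n}11.png',im)
E
```

```text
t 7.42 p [0.5293 0.0616 0.1999] yaw 1.593 z [-0.002  0.002 -1.   ] op 0.0172 F [ 0.2 -0.3 -0.5]
```

View pics/wrist11.png

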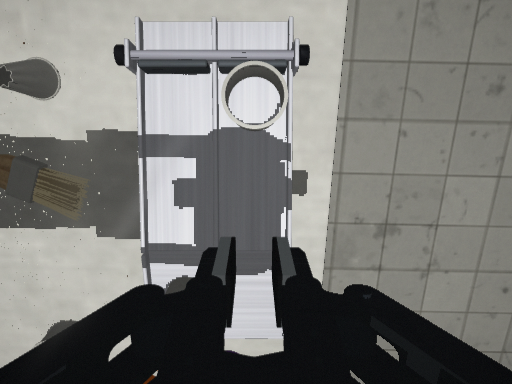

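View pics/scene11.png

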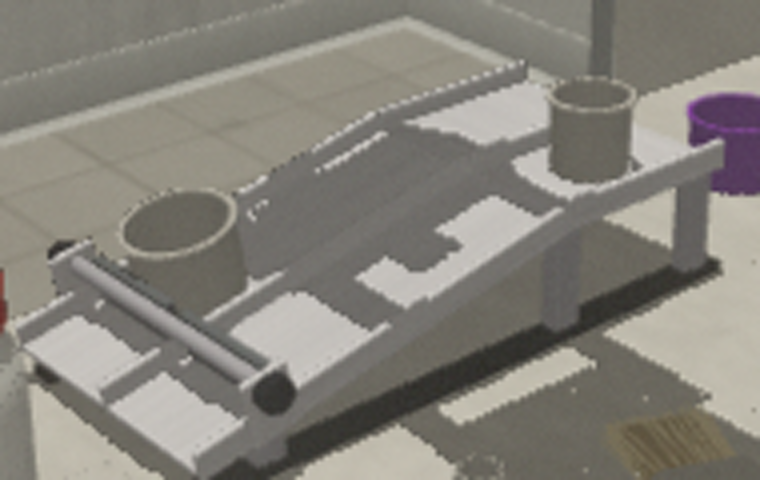

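The ring sits flat on the lane against the plate, with its rim at wrist px (255,96). The narrow ring is unmoved at scene zoom px (592,98). One last triangulation, plus a check that nothing moves between pictures.

```bash
python3 - <<'E'
from h import *
import cv2
c=dict(np.load('w11.npz'))
uv=np.array(zs(179,222));w=np.array([255,95.5])
f=lambda X: np.concatenate([proj('scene',X)[0]-uv,proj('w',X,c)[0]-w])
r=least_squares(f,[.53,.13,.06]);X=r.x
cz=X-[0,.0036,.0171]-[.4962,.0474,-.002]
print('rim',X.round(4),r.fun.round(1),'centre in chute',cz.round(4))
a=cv2.imread('pics/scene0.png')[175:210,290:318].astype(int);b=cv2.imread('pics/scene11.png');
b=cv2.resize(b,None,fx=.25,fy=.25,interpolation=cv2.INTER_AREA)
t=cv2.imread('pics/scene0.png')[177:207,290:316];m=cv2.matchTemplate(b,t,cv2.TM_CCOEFF_NORMED);_,v,_,l=cv2.minMaxLoc(m)
print('narrow template at',(l[0]+155,l[1]+160),'was (290,177)',round(v,3))
i1=ctrl.get_image('wrist').astype(int);i2=ctrl.get_image('wrist').astype(int)
print('change',np.abs(i1-i2)[50:140,210:300].mean())
E
```

```text
rim [0.5287 0.1336 0.0623] [-1.   0.1 -0.3  0.4] centre in chute [0.0325 0.0826 0.0472]
narrow template at (290, 177) was (290,177) 0.892
change 9.951563786008231
```

View pics/top11.png

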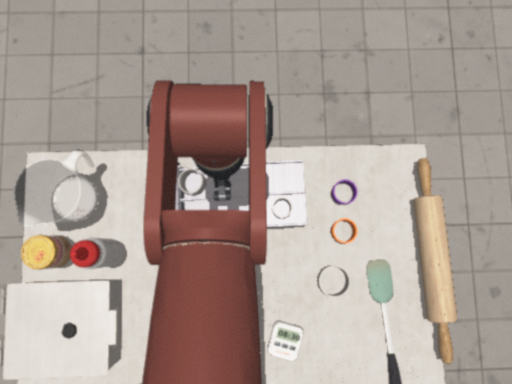

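The picture difference came out at 10, which could be motion or just sensor noise. I'll check which it is.

```bash
python3 - <<'E'
from st import *
import cv2
st()
i1=ctrl.get_image('wrist');i2=ctrl.get_image('wrist');i3=ctrl.get_image('scene');i4=ctrl.get_image('scene')
g=lambda a:cv2.cvtColor(a,cv2.COLOR_RGB2GRAY).astype(np.float32)
for nm,s in [('ring',np.s_[50:140,210:300]),('floor',np.s_[50:140,380:470])]:
    print(nm,np.abs(g(i1)-g(i2))[s].mean(),cv2.phaseCorrelate(g(i1)[s].copy(),g(i2)[s].copy()))
s=np.s_[200:245,180:222];print('scene',np.abs(g(i3)-g(i4))[s].mean(),cv2.phaseCorrelate(g(i3)[s].copy(),g(i4)[s].copy()))
old=cv2.resize(cv2.imread('pics/wrist11.png'),None,fx=1,fy=1)
cv2.imwrite('pics/wrist12.png',i2[:,:,::-1])
E
```

```text
t 7.67 p [0.5257 0.0622 0.1929] yaw 1.593 z [-0.014  0.003 -1.   ] op 0.0169 F [-0.9 -0.4  0.1]
ring 2.1564198 ((-0.03023814591023921, 0.09737617155892764), 1.0270352467195487)
floor 0.9348148 ((-0.029044486474425923, 0.027412326922679142), 0.993125793080271)
scene 1.1566137 ((0.5280206576456017, 0.4507883317425616), 1.0025222631737039)
```

View pics/wrist12.png

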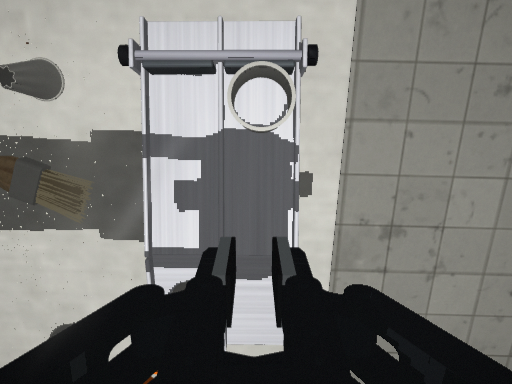

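The earlier difference came from the arm itself settling; ring and chute shifted together, and the ring now stands still. Handing in.

```bash
python3 -c "
from station import ctrl
print(ctrl.finish_job())"
```

```text
the job is handed in; nothing more can be done
None
```

I slid the 51 mm cutter down its lane with two slightly opened fingers until it pressed on the stop plate with about 7 N. Then I backed off, lifted clear and handed the job in at about 8 s; no verdict was reported.

**Wide cutter:** My last two-view measurement put its centre at chute x = 32, y = 83, z = 47 mm. The nominal seat is y = 80, z = 48, so it is inside the limits of 70–90 and 40–56 mm. In the pictures it sits flat on the lane floor against the plate.

**Narrow cutter:** It matched at the same pixel in the scene camera before and after, so it did not move.

**Disagreements in the checks:**
- **Position:** One wrist-camera estimate read y = 79 mm about 6 mm before the stop actually made contact. My y values are therefore good to only a few millimetres, and the contact force is the surer sign that it is seated.
- **At rest:** The first stillness check showed a large picture difference because the arm was still settling. The repeat with the wrist camera showed a shift of about 0.1 px. The scene camera read about 0.5 px, which I put down to noise and did not follow up.

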